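# Sweep the stave offcuts into the catch tray

### The arm

A 6-joint arm with a two-finger parallel gripper is mounted at the origin on the work surface. World frame = base frame: x ahead of the robot, y to its left, z up, the work surface at z = 0. Lengths are in m, angles in rad, forces in N, time in s.
With the tool pointing down it reaches from about 0.275 to 0.825 m from the base axis. Payload 5.2 kg.
Tool frame: the origin (TCP) lies midway between the tips of the shut fingers; the grasp point (between the pads) lies 19 mm behind it (robot.grip_point_offset is the distance from the TCP to the grasp point, in m); z points along the fingers, y is the line along which they close (so a half turn about z gives the same grasp; the last joint's range is limited). The gripper opens to 93 mm and grips with 3 to 60 N. Pads are 15 mm wide; open, the fingers measure 128 mm over their backs; the gripper's body (75 mm by 188 mm) begins 65 mm behind the grasp point.
Start: joints at [0.918, 0.259, 1.535, -0, 1.348, -0.203], TCP at [0.239, 0.495, 0.219] pointing down, gripper open.
Joint ranges: [-3.14, 3.14], [-0.91, 2.08], [0.19, 2.58], [-1.22, 4.36], [0.22, 2.71], [-3.12, 3.12]. Speed limits (rad/s): [2.57, 2.57, 3.14, 3.14, 3.14, 3.14].

### API

Orientations are given as [roll, pitch, yaw] about the fixed x, y, z axes, in that order (R = Rz(yaw) Ry(pitch) Rx(roll)).
In Python, from rig import read_state, grab_frame, robot gives the robot as it stands.
- The arm moves only by the tool carry_out, never from a script. Its argument "motion" is a list that holds one entry, the list of rows, each a list of 5 numbers: the opening, from 0 (shut) to 1 (fully open), then the shift along the world's x, y, z in mm, then the turn about the world's z in rad. In form: [[[fingers, dx, dy, dz, yaw], ...]]. A call has exactly 5 rows; each row is the pose to reach, as a shift and turn from the pose commanded when the call began; what a row does not reach only later rows make up. A row lasts 1/10 s, in which the tool goes at most 50 mm and 8.59 degrees, less where a joint would pass 70% of its speed; a pose out of reach is approached as far as the arm can. A call with a gripper value outside its range is refused whole. The fingers move at their own pace and stop on an object; "squeeze" is the grip in N (left out, the last holds). Time passes only in rows, so rows that repeat a pose let the fingers close, or fill a call up. It gives the time, the measured TCP pose, the force, the opening and the grip force at its end, in the units of the state.
- read_state(): the state, without advancing time (a new reading comes with each control period).
- grab_frame(name): name is "scene" or "top" or "wrist"; returns a dict with "color" (480x640x3 uint8, red, green, blue), "camera_matrix" (3x3 intrinsics, pixels), "k1" (the pictures are not rectified: a ray, as slopes to the right and down, at radius r is drawn at 1 + k1 r^2 times it, then the intrinsics apply), "origin" and "orientation" of the camera in the world. Camera axes: x right, y down, z forward; pixel columns grow to the right and rows downward; lengths in m; the calibration is good to about 2 mm. A picture is of the moment at which its call begins. There is no depth.
- robot.hand_in(): hands the job in; it is judged then, once.
The state is a dict: "time_s": time; "joint_positions": joint angles; "qd": joint speeds; "joint_torque": joint torques, N m; "position": TCP position; "ee_rot": TCP orientation; "contact_force": force on the tool from outside, world axes, zero at the start; "moment": the same for the moment, N m; "grip_width": finger opening in m; "grip_force": force on a finger pad.
Only numpy, scipy, OpenCV 4.12 (cv2) and the standard library are available. Lean on these libraries where they do the work, as an engineer would, in place of code of your own. Each camera call takes 0.05 s, during which the arm holds its last target. There are 200 camera calls.

### The job

Clear the cooper's bench: using the fingers as a broom, sweep the three loose stave offcuts along the bench top, through the open side of the low catch tray, so that all three lie in the tray. Push them only: do not lift them, and leave the spigot, oil bottle, mallet and bucket where they are.

Things in the scene. Friction and masses are not known exactly. Their poses are not given: they have to be found in the camera images.
- offcut_long_c (a point): Longest of three pale wooden stave offcuts, a loose block 54 x 34 x 20 mm lying flat on the bench, about 26 g, with a dark groove line across its top near one end. Its point is the centre of the block, 10 mm above the bench; x along its length, y across, z up.
- offcut_mid_c (a point): Second stave offcut, a loose pale block 46 x 36 x 20 mm lying flat, about 26 g, with a dark 12 mm dot in the middle of its top. Its point is the centre of the block, 10 mm above the bench; x along its length, y across, z up.
- offcut_square_c (a point): Third stave offcut, a loose pale block 38 x 38 x 20 mm lying flat, about 26 g, plain top. Its point is the centre of the block, 10 mm above the bench; x along its length, y across, z up.
- tray: Catch tray fixed to the bench, left of the offcuts: three wooden walls 12 mm thick and 30 mm high round a sheet-metal floor flush with the bench (no step), the fourth side open. Inside 240 mm wide and 130 mm deep. Origin at the middle of the open side, at bench height; its y axis points straight into the tray (to the back wall, 130 mm in), its x axis runs along the open side (side walls at +-120 mm), z up. The tray's yaw varies.
- spigot: Bystander: turned wooden spigot standing upright, 32 mm across and 62 mm high, origin at the centre of its foot. Leave alone.
- oil: Bystander: amber oil bottle standing upright, 60 mm across and 150 mm high, origin at the centre of its foot. Leave alone.
- mallet: Bystander: wooden mallet lying down, head 70 x 120 x 70 mm (x, y, z) about the origin, which lies under the head; the handle, 26 mm thick, its axis 35 mm above the bench, runs along its -y to 215 mm from the origin. Leave alone.
- bucket: Bystander: wooden bucket with two iron hoops and two upright ears, 200 mm across at the foot, 183 mm high over the ears, origin at the centre of its foot. Leave alone.

How it is judged:
At the end, for the whole second after the job is handed in: The centre of every offcut is within the tray's walls and at least 15 mm past its open side, each lies on the bench (centre below 25 mm), and no bystander has moved 20 mm or more (y of offcut_long_c in the frame of tray between 0.015 and 0.13 m and x of offcut_long_c in the frame of tray between -0.12 and 0.12 m and height (world z) of each of offcut_long_c, offcut_mid_c, offcut_square_c below 0.025 m and y of offcut_mid_c in the frame of tray between 0.015 and 0.13 m and x of offcut_mid_c in the frame of tray between -0.12 and 0.12 m and y of offcut_square_c in the frame of tray between 0.015 and 0.13 m and x of offcut_square_c in the frame of tray between -0.12 and 0.12 m and distance of each of spigot, oil, mallet, bucket from where it was at the start of the episode below 0.02 m); the robot touches nothing.
It fails at once if an offcut is lifted: its centre rises above 25 mm (10 mm when lying flat) (height (world z) of any of offcut_long_c, offcut_mid_c, offcut_square_c above 0.025 m).
It fails at once if the spigot, oil bottle, mallet or bucket is moved by 20 mm or more (distance of any of spigot, oil, mallet, bucket from where it was at the start of the episode above 0.02 m).
It also fails if it takes over 72 s, if anything falls off the work surface, if the arm or the gripper's body presses on something with over 40 N, if the wrist force passes 120 N, or if a joint passes its speed limit or range.

## Working session

There is one attempt and no reset: what is moved stays moved. The work goes in short steps, Python scripts to look and compute and a tool call to move; the robot and the scene stay as the last step left them, time stands still between calls to the robot, and variables do not carry over. Pictures are saved under pics/ and viewed, at most 10 in all, crops included, and the job is handed in when it is done.

Besides the shell and the picture viewer there is one more tool, called after "Emit:" by a JSON object that holds its "name" and its "arguments", one argument or row to a line. carry_out: Moves the arm, as the interface text tells. Its arguments: {"type":"object","properties":{"motion":{"type":"array","items":{"type":"array","items":{"type":"array","items":{"type":"number"}}}},"squeeze":{"type":"number"}},"required":["motion"]}

```bash
mkdir -p pics; cat > h.py <<'E'
import numpy as np, cv2
from scipy.spatial.transform import Rotation as R
from rig import read_state, grab_frame, robot
def cam(f):
    o=np.array(f["orientation"]); 
    M=o if o.shape==(3,3) else R.from_euler('xyz',o).as_matrix()
    return np.array(f["camera_matrix"]),f["k1"],np.array(f["origin"]),M
def world(f,px,z):
    K,k1,t,M=cam(f)
    p=cv2.undistortPoints(np.array(px,float).reshape(-1,1,2),K,np.array([k1,0,0,0.]))[:,0]
    d=np.c_[p,np.ones(len(p))]@M.T
    return t+d*((z-t[2])/d[:,2])[:,None]
def save(f,n): cv2.imwrite(f"pics/{n}.png",f["color"][:,:,::-1])
E
python3 - <<'E'
from h import *
for n in("top","scene"):
    f=grab_frame(n); save(f,n+"0"); print(n,f["origin"],f["orientation"],f["camera_matrix"],f["k1"])
    import pickle; pickle.dump(f,open(n+"0.pkl","wb"))
s=read_state(); print(s["time_s"],s["position"],s["ee_rot"],s["grip_width"])
E
```

```text
top [0.30169392 0.14153903 1.41126433] [-2.97106316  0.01029932 -1.5748766 ] [[622.27326398   0.         316.37718101]
 [  0.         622.27326398 230.95777361]
 [  0.           0.           1.        ]] -0.0068940881284185775
scene [1.20330728 0.08049876 0.92553397] [-2.50891337 -0.00923919  1.4974324 ] [[541.67182639   0.         316.18874425]
 [  0.         541.67182639 247.2871747 ]
 [  0.           0.           1.        ]] 0.044398989716001244
0.1 [0.2388344  0.49491485 0.21793035] [-3.14003279e+00 -2.99377255e-04  2.69178537e+00] 0.09274538104600259
```

View pics/top0.png

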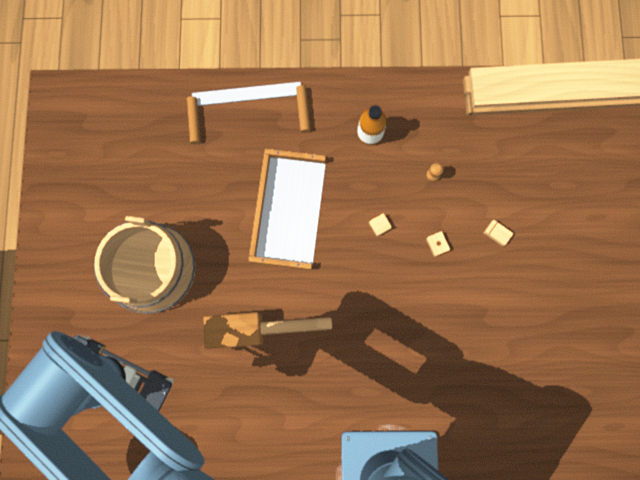

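View pics/scene0.png

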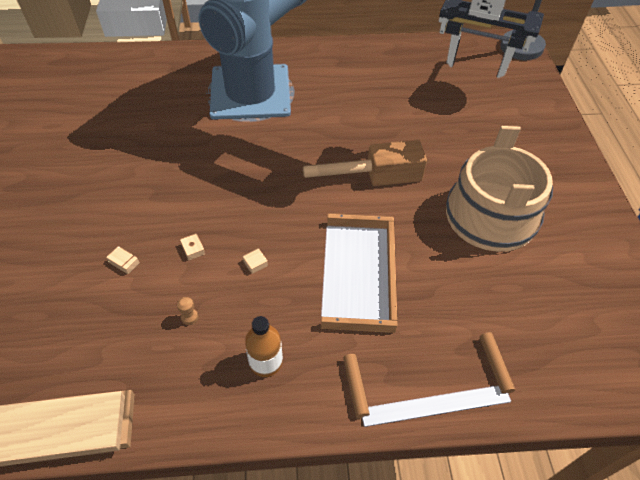

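The top view shows the tray with its open side on the right, from (325,160) to (313,267). The offcuts are square (380,224), mid (438,243) and long (498,232). The spigot is at (434,175), the oil bottle at (371,130), and the mallet handle ends at (331,324). Next I convert these to world positions.

```bash
python3 - <<'E'
from h import *; import pickle
np.set_printoptions(precision=4,suppress=True)
f=pickle.load(open("top0.pkl","rb"))
c=f["color"]; hsv=cv2.cvtColor(c,cv2.COLOR_RGB2HSV)
m=((hsv[...,2]>170)&(hsv[...,1]>40)).astype(np.uint8); 
mm=np.zeros_like(m); mm[205:260,360:520]=m[205:260,360:520]
n,l,st,ce=cv2.connectedComponentsWithStats(mm)
for i in range(1,n):
    if st[i,4]<60: continue
    cn=cv2.findContours((l==i).astype(np.uint8),0,2)[0][0]
    b=cv2.boxPoints(cv2.minAreaRect(cn)); w=world(f,b,.02)
    print(st[i,4],ce[i],world(f,[ce[i]],.02)[0,:2],np.linalg.norm(w[1]-w[0]),np.linalg.norm(w[2]-w[1]),np.degrees(np.arctan2(*(w[1]-w[0])[[1,0]])))
P=dict(open_hi=(326,157),open_lo=(313,267),back_hi=(267,151),back_lo=(250,261))
for k,p in P.items(): print(k,world(f,[p],.03)[0,:2])
print("white",world(f,[(326,164),(314,263)],0)[:,:2])
print("spigot",world(f,[(431,180)],0),"oil",world(f,[(371,137)],0.0), "handle",world(f,[(331,324)],.035))
s=pickle.load(open("scene0.pkl","rb"))
print("scene sq,mid,long",world(s,[(255,258),(191,244),(122,257)],.02)[:,:2],"spig",world(s,[(189,320)],0),"oil",world(s,[(265,365)],0),'open',world(s,[(321,330),(328,216)],.03)[:,:2])
E
```

```text
340 [379.1294 223.9265] [0.5567 0.0123] 0.044773496763260166 0.041702715765639546 -60.31918672045604
448 [497.7857 232.4554] [ 0.5355 -0.2555] 0.041611766057995624 0.057646571238126464 -37.070120794698134
392 [437.25   243.3189] [ 0.5114 -0.1178] 0.04257944319373866 0.04967895104180623 -66.3291113087477
open_hi [0.7121 0.132 ]
open_lo [0.4581 0.1627]
back_hi [0.7274 0.2679]
back_lo [0.4723 0.3035]
white [[0.704  0.1319]
 [0.4706 0.1608]]
spigot [[ 0.6637 -0.1125  0.    ]] oil [[0.7691 0.0252 0.    ]] handle [[0.332  0.1236 0.035 ]]
scene sq,mid,long [[ 0.5604  0.011 ]
 [ 0.516  -0.1207]
 [ 0.5399 -0.257 ]] spig [[ 0.6834 -0.1174  0.    ]] oil [[0.7861 0.0262 0.    ]] open [[0.738  0.1319]
 [0.4679 0.1682]]
```

Emit:
{"name": "carry_out", "arguments": {
  "motion": [
    [[0.27,20,-36,0,-0.1],[0.27,40,-72,0,-0.2],[0.27,60,-108,0,-0.3],[0.27,80,-144,0,-0.4],[0.27,100,-180,0,-0.5]]
  ]
}}

```text
time_s: 0.6
position: [0.3393, 0.3138, 0.2184]
ee_rot: [-3.141, -0.0, 2.188]
contact_force: [1.0, -0.4, -1.3]
grip_width: 0.0575
grip_force: 0.0
```

Emit:
{"name": "carry_out", "arguments": {
  "motion": [
    [[0.27,20,-36,0,-0.1],[0.27,40,-72,0,-0.2],[0.27,60,-108,0,-0.3],[0.27,80,-144,0,-0.4],[0.27,100,-180,0,-0.5]]
  ]
}}

```text
time_s: 1.1
position: [0.4394, 0.1337, 0.2184]
ee_rot: [-3.141, -0.0, 1.688]
contact_force: [0.8, 0.9, 0.2]
grip_width: 0.0256
grip_force: 0.0
```

Emit:
{"name": "carry_out", "arguments": {
  "motion": [
    [[0.27,20,-36,0,-0.1],[0.27,40,-72,0,-0.2],[0.27,60,-108,0,-0.3],[0.27,80,-144,0,-0.4],[0.27,100,-180,0,-0.5]]
  ]
}}

```text
time_s: 1.6
position: [0.5394, -0.0463, 0.2183]
ee_rot: [-3.141, -0.0, 1.187]
contact_force: [0.1, -0.0, 0.5]
grip_width: 0.0254
grip_force: 0.0
```

Emit:
{"name": "carry_out", "arguments": {
  "motion": [
    [[0.27,0,0,-45,0],[0.27,0,0,-90,0],[0.27,0,0,-135,0],[0.27,0,0,-180,0],[0.27,0,0,-210,0]]
  ]
}}

```text
time_s: 2.1
position: [0.5369, -0.0442, 0.0053]
ee_rot: [-3.137, 0.0, 1.192]
contact_force: [-0.4, 0.0, 0.8]
grip_width: 0.0251
grip_force: 0.0
```

Emit:
{"name": "carry_out", "arguments": {
  "motion": [
    [[0.27,6,14,0,0],[0.27,13,31,0,0],[0.27,20,48,0,0],[0.27,27,65,0,0],[0.27,34,82,0,0]]
  ]
}}

```text
time_s: 2.6
position: [0.5748, 0.039, 0.0107]
ee_rot: [3.139, -0.001, 1.192]
contact_force: [0.9, 0.5, 0.4]
grip_width: 0.025
grip_force: 0.1
```

```bash
python3 - <<'E'
from h import *
f=grab_frame("top"); save(f,"top1")
cv2.imwrite("pics/top1c.png",cv2.resize(f["color"][130:300,240:520,::-1],None,fx=2.8,fy=2.8))
E
```

```text
(no output)
```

View pics/top1c.png

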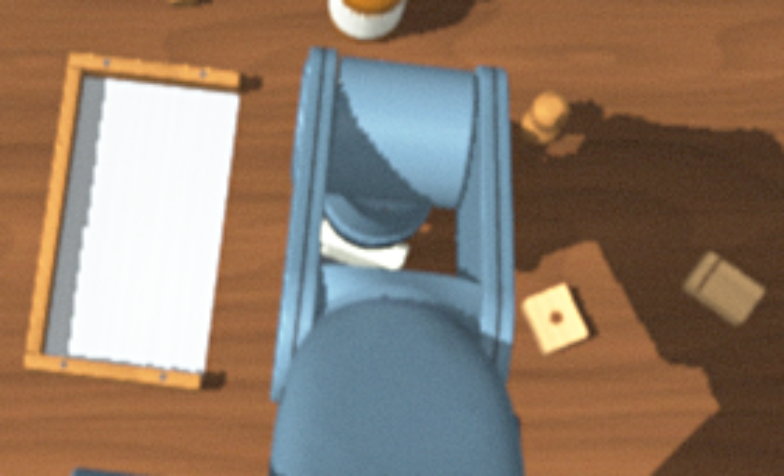

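The square offcut is hidden under the wrist. Mid (crop 557,317) and long (crop 724,288) have not moved. I carry on with the sweep.

Emit:
{"name": "carry_out", "arguments": {
  "motion": [
    [[0.27,7,17,0,0],[0.27,14,34,0,0],[0.27,21,51,0,0],[0.27,28,68,0,0],[0.27,34,84,0,0]]
  ]
}}

```text
time_s: 3.15
position: [0.6081, 0.1228, 0.0094]
ee_rot: [3.141, -0.0, 1.192]
contact_force: [0.8, -0.7, 0.7]
grip_width: 0.025
grip_force: 0.3
```

Emit:
{"name": "carry_out", "arguments": {
  "motion": [
    [[0.27,7,17,0,0],[0.27,14,34,0,0],[0.27,20,51,0,0],[0.27,25,65,0,0],[0.27,28,74,0,0]]
  ]
}}

```text
time_s: 3.65
position: [0.6355, 0.1969, 0.0085]
ee_rot: [-3.142, -0.0, 1.193]
contact_force: [0.2, -1.1, -0.5]
grip_width: 0.0253
grip_force: 0.4
```

Emit:
{"name": "carry_out", "arguments": {
  "motion": [
    [[0.27,-4,-10,0,0],[0.27,-8,-20,15,0],[0.27,-8,-20,40,0],[0.27,-8,-20,65,0],[0.27,-8,-20,90,0]]
  ]
}}

```text
time_s: 4.15
position: [0.6267, 0.1734, 0.1007]
ee_rot: [3.141, 0.0, 1.19]
contact_force: [0.4, 0.0, 0.5]
grip_width: 0.0249
grip_force: 0.0
```

Emit:
{"name": "carry_out", "arguments": {
  "motion": [
    [[0.27,-12,-35,0,0.03],[0.27,-24,-70,0,0.07],[0.27,-36,-105,0,0.1],[0.27,-48,-140,0,0.13],[0.27,-60,-177,0,0.17]]
  ]
}}

```text
time_s: 4.65
position: [0.5657, -0.0042, 0.0999]
ee_rot: [3.141, 0.0, 1.362]
contact_force: [-0.3, 0.1, 0.6]
grip_width: 0.0255
grip_force: 0.0
```

Emit:
{"name": "carry_out", "arguments": {
  "motion": [
    [[0.27,-12,-35,0,0.03],[0.27,-24,-70,0,0.07],[0.27,-36,-105,0,0.1],[0.27,-48,-140,0,0.13],[0.27,-57,-180,0,0.16]]
  ]
}}

```text
time_s: 5.15
position: [0.508, -0.1836, 0.0998]
ee_rot: [3.141, 0.0, 1.522]
contact_force: [0.9, -0.0, -0.0]
grip_width: 0.0251
grip_force: 0.0
```

```bash
python3 - <<'E'
from h import *
f=grab_frame("top")
cv2.imwrite("pics/top2c.png",cv2.resize(f["color"][130:300,240:520,::-1],None,fx=2.8,fy=2.8))
print(read_state()["position"],world(f,[(240+x/2.8,130+y/2.8) for x,y in [(557,317),(724,288)]],.02)[:,:2])
E
```

```text
[ 0.50768934 -0.19006391  0.10004286] [[ 0.51165097 -0.12161728]
 [ 0.53456928 -0.25723604]]
```

View pics/top2c.png

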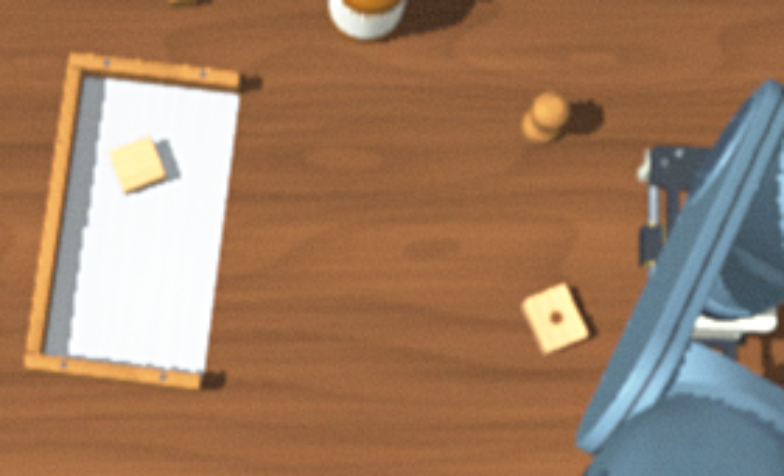

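Square is well inside the tray at crop (137,165). Mid (557,317) is still in place ahead of the fingers, so I sweep it next.

Emit:
{"name": "carry_out", "arguments": {
  "motion": [
    [[0.27,0,0,-30,0],[0.27,0,0,-60,0],[0.27,0,0,-80,0],[0.27,0,0,-92,0],[0.27,0,0,-92,0]]
  ]
}}

```text
time_s: 5.7
position: [0.5086, -0.1817, 0.0059]
ee_rot: [-3.139, -0.001, 1.521]
contact_force: [-0.3, 1.7, -0.2]
grip_width: 0.0254
grip_force: 0.0
```

Emit:
{"name": "carry_out", "arguments": {
  "motion": [
    [[0.27,1,12,0,0],[0.27,2,30,0,0],[0.27,3,50,0,0],[0.27,4,70,0,0],[0.27,5,90,0,0]]
  ]
}}

```text
time_s: 6.2
position: [0.516, -0.0905, 0.0083]
ee_rot: [3.139, 0.001, 1.522]
contact_force: [-0.5, -0.7, -0.5]
grip_width: 0.0251
grip_force: 0.1
```

Emit:
{"name": "carry_out", "arguments": {
  "motion": [
    [[0.27,1,20,0,0],[0.27,2,40,0,0],[0.27,3,60,0,0],[0.27,4,80,0,0],[0.27,5,100,0,0]]
  ]
}}

```text
time_s: 6.7
position: [0.5209, 0.0098, 0.0084]
ee_rot: [3.139, 0.0, 1.522]
contact_force: [0.1, 0.7, -0.1]
grip_width: 0.0251
grip_force: 0.1
```

Emit:
{"name": "carry_out", "arguments": {
  "motion": [
    [[0.27,1,20,0,0],[0.27,2,40,0,0],[0.27,3,60,0,0],[0.27,4,80,0,0],[0.27,5,100,0,0]]
  ]
}}

```text
time_s: 7.2
position: [0.5258, 0.1099, 0.0084]
ee_rot: [3.139, -0.0, 1.522]
contact_force: [0.1, 0.6, 0.1]
grip_width: 0.0252
grip_force: 0.1
```

Emit:
{"name": "carry_out", "arguments": {
  "motion": [
    [[0.27,1,20,0,0],[0.27,2,40,0,0],[0.27,3,60,0,0],[0.27,4,78,0,0],[0.27,4,88,0,0]]
  ]
}}

```text
time_s: 7.7
position: [0.5296, 0.1984, 0.0083]
ee_rot: [3.139, -0.001, 1.523]
contact_force: [1.1, -0.0, -0.2]
grip_width: 0.025
grip_force: 0.1
```

Emit:
{"name": "carry_out", "arguments": {
  "motion": [
    [[0.27,0,-10,0,0],[0.27,0,-20,15,0],[0.27,0,-20,40,0],[0.27,0,-20,65,0],[0.27,0,-20,92,0]]
  ]
}}

```text
time_s: 8.2
position: [0.529, 0.1744, 0.1007]
ee_rot: [3.141, 0.0, 1.52]
contact_force: [-0.1, 0.9, 0.3]
grip_width: 0.0251
grip_force: 0.0
```

Emit:
{"name": "carry_out", "arguments": {
  "motion": [
    [[0.27,0,-30,0,0],[0.27,0,-65,0,-0.02],[0.27,0,-100,0,-0.04],[0.27,0,-135,0,-0.06],[0.27,0,-170,0,-0.06]]
  ]
}}

```text
time_s: 8.7
position: [0.5287, 0.0033, 0.1002]
ee_rot: [3.14, 0.001, 1.46]
contact_force: [0.4, -0.5, -0.6]
grip_width: 0.025
grip_force: 0.0
```

Emit:
{"name": "carry_out", "arguments": {
  "motion": [
    [[0.27,0,-35,0,0],[0.27,0,-70,0,0],[0.27,0,-105,0,0],[0.27,0,-140,0,0],[0.27,0,-175,0,0]]
  ]
}}

```text
time_s: 9.2
position: [0.5281, -0.1718, 0.1002]
ee_rot: [3.141, 0.001, 1.46]
contact_force: [-0.2, -0.6, 0.1]
grip_width: 0.025
grip_force: 0.0
```

Emit:
{"name": "carry_out", "arguments": {
  "motion": [
    [[0.27,0,-35,0,0],[0.27,0,-70,0,0],[0.27,0,-105,0,0],[0.27,0,-140,0,0],[0.27,0,-155,0,0]]
  ]
}}

```text
time_s: 9.7
position: [0.5277, -0.3284, 0.1001]
ee_rot: [3.14, 0.002, 1.458]
contact_force: [0.9, 0.4, 0.0]
grip_width: 0.0253
grip_force: 0.0
```

```bash
python3 - <<'E'
from h import *
f=grab_frame("top")
cv2.imwrite("pics/top3c.png",cv2.resize(f["color"][130:300,240:520,::-1],None,fx=2.8,fy=2.8))
print(read_state()["position"],read_state()["ee_rot"])
E
```

```text
[ 0.52789621 -0.32921454  0.09980118] [3.14016100e+00 2.60620459e-03 1.45718204e+00]
```

View pics/top3c.png

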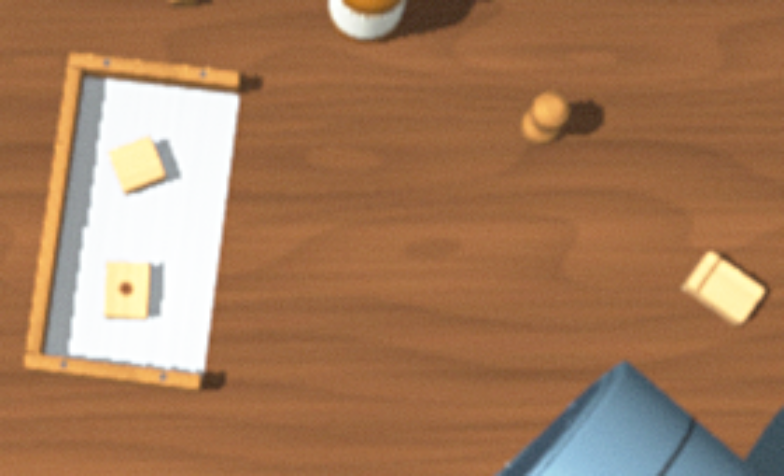

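Both square (137,165) and mid (127,288) are in the tray. Long (724,288) is next, aimed at the lane between them.

Emit:
{"name": "carry_out", "arguments": {
  "motion": [
    [[0.27,0,0,-30,0],[0.27,0,0,-60,0],[0.27,0,0,-80,0],[0.27,0,0,-92,0],[0.27,0,0,-92,0]]
  ]
}}

```text
time_s: 10.25
position: [0.5279, -0.3222, 0.0055]
ee_rot: [-3.139, -0.002, 1.462]
contact_force: [-0.4, -0.1, 0.2]
grip_width: 0.0249
grip_force: 0.0
```

Emit:
{"name": "carry_out", "arguments": {
  "motion": [
    [[0.27,1,12,0,0],[0.27,3,30,0,0],[0.27,5,50,0,0],[0.27,7,70,0,0],[0.27,10,90,0,0]]
  ]
}}

```text
time_s: 10.75
position: [0.5394, -0.2313, 0.0073]
ee_rot: [3.141, 0.0, 1.463]
contact_force: [0.2, -1.3, 1.0]
grip_width: 0.0251
grip_force: 0.3
```

Emit:
{"name": "carry_out", "arguments": {
  "motion": [
    [[0.27,2,20,0,0],[0.27,4,40,0,0],[0.27,6,60,0,0],[0.27,8,80,0,0],[0.27,11,100,0,0]]
  ]
}}

```text
time_s: 11.25
position: [0.5501, -0.1312, 0.0072]
ee_rot: [3.141, 0.0, 1.463]
contact_force: [-0.3, -0.6, 0.6]
grip_width: 0.0249
grip_force: 0.3
```

Emit:
{"name": "carry_out", "arguments": {
  "motion": [
    [[0.27,2,20,0,0],[0.27,4,40,0,0],[0.27,6,60,0,0],[0.27,8,80,0,0],[0.27,11,100,0,0]]
  ]
}}

```text
time_s: 11.75
position: [0.5607, -0.0312, 0.0072]
ee_rot: [3.141, 0.0, 1.463]
contact_force: [-0.8, -1.5, 0.4]
grip_width: 0.0254
grip_force: 0.3
```

Emit:
{"name": "carry_out", "arguments": {
  "motion": [
    [[0.27,2,20,0,0],[0.27,4,40,0,0],[0.27,6,60,0,0],[0.27,8,80,0,0],[0.27,11,100,0,0]]
  ]
}}

```text
time_s: 12.25
position: [0.5714, 0.0688, 0.0072]
ee_rot: [3.141, -0.0, 1.463]
contact_force: [-0.9, -1.2, -0.0]
grip_width: 0.025
grip_force: 0.3
```

Emit:
{"name": "carry_out", "arguments": {
  "motion": [
    [[0.27,2,20,0,0],[0.27,4,40,0,0],[0.27,6,60,0,0],[0.27,8,80,0,0],[0.27,10,94,0,0]]
  ]
}}

```text
time_s: 12.75
position: [0.5812, 0.163, 0.0071]
ee_rot: [3.141, -0.0, 1.464]
contact_force: [-0.7, -0.3, 1.0]
grip_width: 0.025
grip_force: 0.4
```

Emit:
{"name": "carry_out", "arguments": {
  "motion": [
    [[0.27,-1,-12,0,0],[0.27,-3,-30,15,0],[0.27,-3,-65,50,0],[0.27,-3,-105,90,0],[0.27,-3,-150,100,0]]
  ]
}}

```text
time_s: 13.25
position: [0.5803, 0.0111, 0.1097]
ee_rot: [3.136, 0.0, 1.464]
contact_force: [0.8, -0.0, -0.4]
grip_width: 0.0252
grip_force: 0.0
```

Emit:
{"name": "carry_out", "arguments": {
  "motion": [
    [[0.27,0,-40,0,0],[0.27,0,-80,0,0],[0.27,0,-120,0,0],[0.27,0,-150,0,0],[0.27,0,-150,0,0]]
  ]
}}

```text
time_s: 13.75
position: [0.5785, -0.1427, 0.1062]
ee_rot: [3.141, 0.002, 1.457]
contact_force: [0.0, 0.4, 0.2]
grip_width: 0.0249
grip_force: 0.0
```

```bash
python3 - <<'E'
from h import *
f=grab_frame("top")
cv2.imwrite("pics/top4.png",f["color"][:,:,::-1])
E
```

```text
(no output)
```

View pics/top4.png

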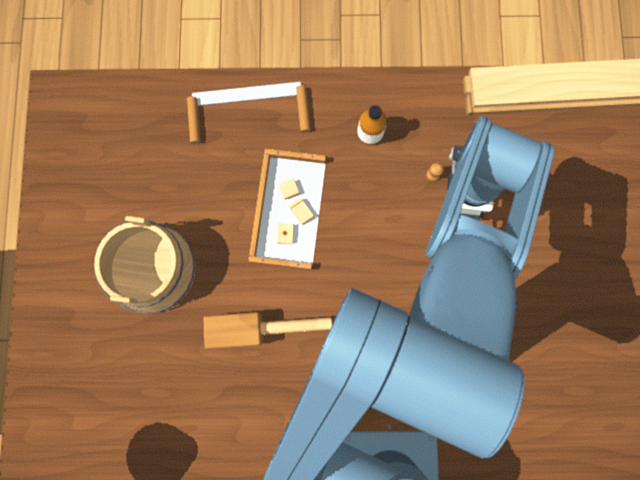

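All three offcuts lie in the tray: (290,188), (302,211) and (286,233). The open edge is near column 320, so long is about 40 mm in. The bystanders have not moved.

```bash
python3 -c "
from rig import robot; print(robot.hand_in())"
```

```text
the job is handed in; nothing more can be done
None
```

I swept all three offcuts into the tray and handed the job in at about 14 s. The last top view shows each one past the open side (offcut_long_c about 40 mm in) and the bystanders where they were; the hand-in returned no verdict.

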